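# Close the seal tin with its double lid, then take off the outer lid alone

### The arm

A 6-joint arm with a two-finger parallel gripper is mounted at the origin on the work surface. World frame = base frame: x ahead of the robot, y to its left, z up, the work surface at z = 0. Lengths are in m, angles in rad, forces in N, time in s.
With the tool pointing down it reaches from about 0.375 to 0.9 m from the base axis. Payload 3.1 kg.
Tool frame: the origin (TCP) lies on the front face of the gripper's body, between the roots of the fingers; the fingertips stand 73 mm ahead of it and the grasp point (between the pads) lies 54 mm ahead of it; z points along the fingers, y is the line along which they close (so a half turn about z gives the same grasp; the last joint's range is limited). The gripper opens to 85 mm and grips with 20 to 120 N. Pads are 22 mm wide; open, the fingers measure 114 mm over their backs; the gripper's body (76 mm by 85 mm) begins 54 mm behind the grasp point. The pads swing forward as they close: fully open they stand 13 mm farther back than shut.
Start: joints at [-1.413, 0.527, 1.433, -0, 1.181, -0.178], TCP at [0.207, -0.59, 0.304] pointing down, gripper open.
Joint ranges: [-3.08, 3.08], [-0.75, 2.2], [0.22, 2.44], [-1.43, 4.57], [0, 2.65], [-2.85, 2.85]. Speed limits (rad/s): [2.79, 2.79, 3.14, 3.14, 3.14, 3.14].

### API

Orientations are given as a rotation vector (axis times angle).
In Python, from station import * gives the robot as it stands.
- The arm moves only by the tool nudge_tcp, called after ">>>" by a JSON object that holds its "fn" and its "kwargs". Schema: {"type":"object","properties":{"offsets":{"type":"array","items":{"type":"object","properties":{"ax":{"type":"number"},"ay":{"type":"number"},"az":{"type":"number"},"tx":{"type":"number"},"ty":{"type":"number"},"tz":{"type":"number"},"finger_gap":{"type":"number"}},"additionalProperties":false,"required":["finger_gap"]},"minItems":1,"maxItems":10},"only":{"type":"string"},"quiet":{"type":"boolean"},"lines":{"type":"string"}},"required":["offsets"],"additionalProperties":false}. offsets is a list of rows, 1 to 10 of them, each an object with the fields ax, ay, az (a rotation vector in a scale on which 1.0 is pi rad), tx, ty, tz (the shift in shares of the most that a row can go, 1 being 62.5 mm), finger_gap (the opening from 0.0 (shut) to 1.0 (fully open)); a field left out counts as zero (the opening has to be given); each row shifts and turns the commanded pose from where the row before left it, along the tool's axes as they then stand; what a row does not reach is not made up. A row lasts 1/8 s, in which the tool goes at most 0.0625 m and 0.188 rad, less where a joint would pass 70% of its speed; a pose out of reach is approached as far as the arm can. The fingers move at their own pace and stop on an object; the grip force is fixed at half the most. Time passes only in rows, so rows that do not move let the fingers close. The tool returns the time, the measured TCP pose, the force, the opening and the grip force at its end. only (a regular expression) keeps the lines of the reply that match it, lines (a string "A,B") keeps lines A to B, and quiet returns only ok. No shift or turn number may pass 1 either way. Input that does not fit is refused with a message, and nothing moves.
- get_state(): the state, without advancing time (a new reading comes with each control period).
- read_camera(name): name is "scene" or "top"; returns a dict with "pixels" (480x640x3 uint8, blue, green, red), "range_z" (480x640 float32, m along the optical axis (not along the pixel's ray), 0 where there is no reading), "fx", "fy", "cx", "cy" (pixels), "camera_from_world" (4x4, takes a point from world to camera coordinates). Camera axes: x right, y down, z forward; pixel columns grow to the right and rows downward; lengths in m; the calibration is good to about 2 mm. A picture is of the moment at which its call begins.
- job_done(): hands the job in; it is judged then, once.
The state is a dict: "time_s": time; "joint_pos": joint angles; "joint_velocities": joint speeds; "effort": joint torques, N m; "tool_pos": TCP position; "orientation": TCP orientation; "wrist_force": force on the tool from outside, world axes, zero at the start; "ft_torque": the same for the moment, N m; "grip_width": opening from 0.0 (shut) to 1.0 (fully open); "grip_force": force on a finger pad.
Only numpy, scipy, OpenCV 4.12 (cv2) and the standard library are available. Lean on these libraries where they do the work, as an engineer would, in place of code of your own. Each camera call takes 0.05 s, during which the arm holds its last target. There are 200 camera calls.

### The job

One of the two open tins on the archive table holds a brass seal: lift the nested pair of lids together, still one over the other, lower (do not drop) them onto that tin so that both sit fully down and level, and let go. Then take the outer lid alone by its collar and lift it about 10 cm straight up, so it can be relabelled, while the inner lid stays seated and untouched on the tin; finish while holding the outer lid still and level there above the tin. Leave the tins and everything else where they are.

Things in the scene. Friction and masses are not known exactly. Their poses are not given: they have to be found in the camera images.
- inner_lid: inner lid, aluminium, round, loose, 0.18 kg. Origin: centre of underside, z up. Plug 122 mm across at z 0 to 12 mm (lower edge bevelled 5 mm), flange 138 mm across at z 12 to 16, boss 34 mm across at z 16 to 19, tapering to a 16 mm stem at z 30, knob on top. At the start it stands on the table with the outer lid nested over it. Seated, its flange is on the tin's rim: origin 58 mm above the tin's
- knob (a point): centre of the top of the inner lid's round knob, 65 mm above that lid's origin. Knob 22 mm across, its grip from z 43 to 65 mm of that lid. Nested, it comes up through the outer lid's collar and stands 26 mm clear of the collar's top. Lifting by the knob lifts both lids: the outer one rides on the flange
- outer_lid: outer lid, aluminium, round, loose, 0.22 kg. Origin: centre of the skirt's lower edge, z up. Flat cover 158 mm across, underside z 14 mm, top z 17; skirt down to z 0, 152 mm across inside; open upright collar in the middle. Nested, it rests loosely (no latch, 2.5 mm play sideways) on the inner lid's flange, origin 2 mm above the inner lid's
- collar (a point): centre of the top of the outer lid's collar, 37 mm above that lid's origin. Collar 46 mm across outside, 39 mm inside, 20 mm tall above the flat top. Gripping it from outside lifts the outer lid alone; the inner lid's knob then stands between the fingers, its top 46 mm above the flat top
- seal_tin: open round aluminium tin with a brass seal die standing on a cork pad in it (die 60 mm across at its foot, its top 50 mm above the tin's underside). Tin 140 mm across outside, 134 mm inside, rim 70 mm above the table. Loose, about 0.8 kg. Origin: centre of its underside, z up
- empty_tin: an identical open tin with nothing in it; to be left alone. Origin: centre of its underside, z up
- loupe: black magnifier, upright spool 34 mm across and 34 mm tall; origin at centre of its underside; bystander
- tape_roll: roll of paper tape lying flat, 60 mm across, 19 mm tall; origin at centre of its underside; bystander
- paperweight: small steel weight 32 mm across, 34 mm tall; origin at centre of its underside; bystander
- eraser: black rubber block 45 x 22 x 14 mm; origin at centre of its underside; bystander
- ledger: reddish bound book lying flat, 220 x 150 x 32 mm; origin at centre of its underside; bystander
- record_box: closed cardboard records box 130 x 170 x 90 mm tall; origin at centre of its underside; bystander
- dust_brush: hand brush lying flat; origin on its length, at its underside; bystander
Not all that is in view belongs to the job. What is shaped like the outer_lid but black, green or turquoise is not meant.

How it is judged:
On the way, in this order (a step that is already met when the one before it is completed fails the run):
1. both lids sit fully down and level on the tin that holds the seal, and the fingers have let go (z of inner_lid in the frame of seal_tin between 0.055 and 0.0605 m and horizontal distance between inner_lid and seal_tin below 0.008 m and angle between each of inner_lid, outer_lid's own z axis and vertical below 0.04 rad and z of outer_lid in the frame of inner_lid below 0.0045 m and horizontal distance between outer_lid and inner_lid below 0.008 m and contact force between the fingers and inner_lid below 0.2 N and contact force between the fingers and outer_lid below 0.2 N), for 0.2 s.
2. the outer lid is lifted off by the fingers, the inner lid still seated (z of inner_lid in the frame of seal_tin between 0.055 and 0.0605 m and horizontal distance between inner_lid and seal_tin below 0.008 m and angle between inner_lid's own z axis and vertical below 0.04 rad and z of outer_lid in the frame of inner_lid above 0.03 m and contact force between the fingers and outer_lid above 0.5 N), for 0.1 s.
At the end, for the whole second after the job is handed in: Inner lid down on the seal tin (within 2.5 mm), within 8 mm of centre, level within 0.04 rad, touched by neither robot nor outer lid; the fingers hold the outer lid still, level within 0.15 rad, 6 to 17 cm above its nested place, within 5 cm of straight above the tin (z of inner_lid in the frame of seal_tin between 0.055 and 0.0605 m and horizontal distance between inner_lid and seal_tin below 0.008 m and angle between inner_lid's own z axis and vertical below 0.04 rad and z of outer_lid in the frame of inner_lid between 0.062 and 0.17 m and horizontal distance between outer_lid and seal_tin below 0.05 m and angle between outer_lid's own z axis and vertical below 0.15 rad and contact force between the fingers and outer_lid above 0.5 N and contact force between each of outer_lid, the arm, the fingers and inner_lid below 0.05 N and contact force between outer_lid and seal_tin below 0.05 N and linear speed of outer_lid below 0.03 m/s and linear speed of inner_lid below 0.02 m/s); the arm keeps its last pose, push and grip.
It fails at once if the lids are parted, or the inner lid is shifted, lifted or tipped while the outer lid is off it ((z of outer_lid in the frame of inner_lid above 0.014 m or horizontal distance between outer_lid and inner_lid above 0.02 m) and not (z of inner_lid in the frame of seal_tin between 0.055 and 0.0605 m and horizontal distance between inner_lid and seal_tin below 0.008 m and angle between inner_lid's own z axis and vertical below 0.04 rad)).
It fails at once if the lid set is dropped (inner lid moving at over 0.45 m/s with no finger on it) (contact force between the fingers and inner_lid below 0.05 N and contact force between the fingers and outer_lid below 0.05 N and linear speed of inner_lid above 0.45 m/s).
It fails at once if a tin is shoved by more than 3 cm (distance of any of seal_tin, empty_tin from where it was at the start of the episode above 0.03 m).
It fails at once if another thing on the table is moved by more than 3 cm (distance of any of loupe, tape_roll, paperweight, eraser, ledger, record_box, dust_brush from where it was at the start of the episode above 0.03 m).
It also fails if it takes over 69 s, if anything falls off the work surface, if the arm or the gripper's body presses on something with over 40 N, if the wrist force passes 120 N, or if a joint passes its speed limit or range.

## Working session

There is one attempt and no reset: what is moved stays moved. The work goes in short steps, Python scripts to look and compute and a tool call to move; the robot and the scene stay as the last step left them, time stands still between calls to the robot, and variables do not carry over. Pictures are saved under pics/ and viewed, at most 10 in all, crops included, and the job is handed in when it is done.

```bash
mkdir -p pics; cat > h.py <<'E'
from station import *
import numpy as np, cv2
def pts(c):
    z=c["range_z"]; v,u=np.mgrid[:480,:640]
    P=np.stack([(u-c["cx"])/c["fx"]*z,(v-c["cy"])/c["fy"]*z,z],-1)
    T=np.linalg.inv(c["camera_from_world"]); W=P@T[:3,:3].T+T[:3,3]; W[z<=0]=np.nan
    return W
E
python3 - <<'E'
from h import *
s=get_state(); print(s)
for n in("top","scene"):
    c=read_camera(n); cv2.imwrite(f"pics/{n}0.png",c["pixels"]); np.save(n+"0.npy",pts(c)); print(n,np.linalg.inv(c["camera_from_world"]).round(3))
E
```

```text
{'time_s': 0.0, 'joint_pos': array([-1.41248289e+00,  5.28484068e-01,  1.43392877e+00, -1.35273947e-05,
        1.18138583e+00, -1.78497614e-01]), 'joint_velocities': array([-0.00036779,  0.00147349,  0.00094898, -0.00057548, -0.0004568 ,
        0.00050484]), 'effort': array([-5.41514983e-04, -4.42352057e+01, -1.78025454e+01, -4.41952570e-04,
        8.54894315e-03, -2.77473511e-06]), 'tool_pos': array([ 0.20648458, -0.58930202,  0.30291402]), 'orientation': array([-3.09497321e+00, -5.26202590e-01, -1.53118219e-05]), 'wrist_force': array([-0.61584357, -1.38645059,  0.5999078 ]), 'ft_torque': array([ 0.05829236,  0.00074478, -0.04995799]), 'grip_force': 0.0, 'grip_width': 1.0010465959760446}
top [[-0.019 -0.999  0.039  0.458]
 [-1.     0.019 -0.003 -0.01 ]
 [ 0.003 -0.039 -0.999  1.577]
 [ 0.     0.     0.     1.   ]]
scene [[-0.831  0.447 -0.331  0.91 ]
 [ 0.556  0.651 -0.516  0.593]
 [-0.015 -0.613 -0.79   0.981]
 [ 0.     0.     0.     1.   ]]
```

View pics/top0.png

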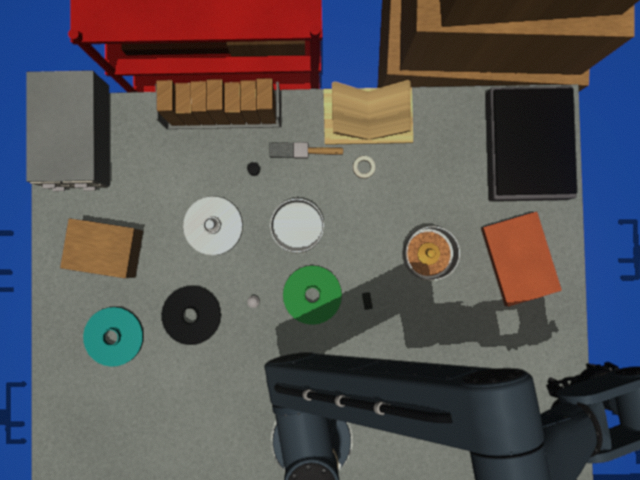

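View pics/scene0.png

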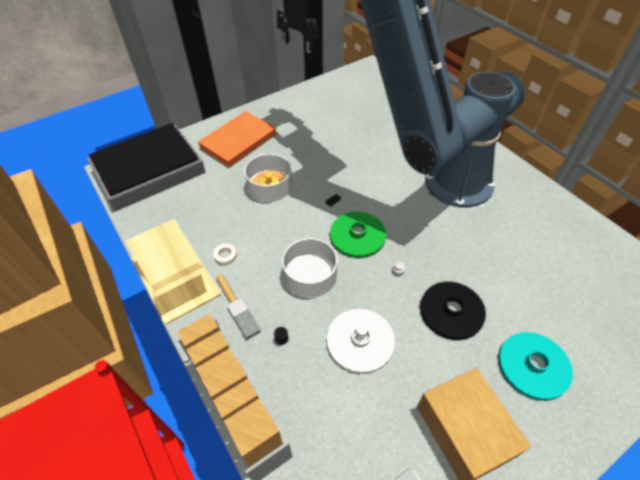

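Top view: the white nested lids are at (212,226) with the knob showing, the tin with the seal at (431,252), and the empty tin at (298,224). The lids lie clear of the bystanders.

```bash
cat >> h.py <<'E'
from scipy.optimize import least_squares
def circ(p):
    f=lambda q:np.hypot(p[:,0]-q[0],p[:,1]-q[1])-q[2]
    r=least_squares(f,[*np.median(p,0)[:2],.06],loss="soft_l1",f_scale=.002); return r.x.round(4)
def near(W,x,y,r,z0,z1):
    m=(np.hypot(W[...,0]-x,W[...,1]-y)<r)&(W[...,2]>z0)&(W[...,2]<z1); return W[m]
def rim(p):  # hull edge circle
    h=cv2.convexHull(p[:,:2].astype(np.float32))[:,0]; return cv2.minEnclosingCircle(h), circ(h)
E
python3 - <<'E'
from h import *
for n in("top","scene"):
    W=np.load(n+"0.npy")
    if n=="top": L0=np.nanmedian(W[215:237,190:205].reshape(-1,3),0);print(L0, W[226,212],W[252,431],W[224,298])
    T=np.load("top0.npy"); L=T[226,212]; S=T[252,431]; E=T[224,298]
    for nm,c in(("seal",S),("empty",E)):
        p=near(W,*c[:2],.09,.062,.078); print(n,nm,len(p),p.mean(0),rim(p),circ(p))
    p=near(W,*L[:2],.1,.012,.027); print(n,"disc",len(p),np.median(p,0),rim(p))
    p=near(W,*L[:2],.04,.055,.08); print(n,"knob",len(p),p.mean(0),p[:,2].max(),rim(p) if len(p)>2 else 0)
    p=near(W,*L[:2],.04,.032,.048); print(n,"collar",len(p),p.mean(0),rim(p))
    p=near(W,.45,-.1,.3,-.02,.008); print(n,"table",np.median(p,0))
E
```

```text
[0.57679063 0.29327627 0.01879942] [0.5717699  0.24488098 0.06633236] [ 0.49395351 -0.32454319  0.05502762] [0.5776503  0.02283132 0.00341365]
top seal 254 [ 0.49338433 -0.33000818  0.06935126] (((0.49213907122612, -0.3250865936279297), 0.07078131288290024), array([ 0.4922, -0.3255,  0.0695])) [ 0.4919 -0.3253  0.0681]
top empty 211 [0.57275556 0.02829632 0.06947497] (((0.5708229541778564, 0.025289617478847504), 0.06992020457983017), array([0.5706, 0.0252, 0.0693])) [0.5704 0.0251 0.068 ]
top disc 2460 [0.57660844 0.25092119 0.01889007] (((0.5770725607872009, 0.25234198570251465), 0.07947351038455963), array([0.5776, 0.2522, 0.0784]))
top knob 61 [0.57731793 0.25151574 0.06400329] 0.07350998748681103 (((0.5778807401657104, 0.25205713510513306), 0.01124104019254446), array([0.5778, 0.2519, 0.0106]))
top collar 73 [0.57672673 0.25033942 0.03843044] (((0.5778089761734009, 0.2518317997455597), 0.023173077031970024), array([0.5775, 0.2515, 0.0224]))
top table [ 4.71859638e-01 -1.12024543e-01  3.55944587e-04]
scene seal 254 [ 0.49512861 -0.31944283  0.06682938] (((0.49555280804634094, -0.3225063979625702), 0.07246604561805725), array([ 0.4939, -0.3221,  0.0701])) [ 0.494  -0.3221  0.0682]
scene empty 313 [0.57269327 0.0301747  0.0673234 ] (((0.5718032121658325, 0.02818579040467739), 0.07121418416500092), array([0.5723, 0.0284, 0.0698])) [0.5726 0.0286 0.0682]
scene disc 3053 [0.58520541 0.26205984 0.01817836] (((0.5799505114555359, 0.2547682821750641), 0.08037535846233368), array([0.5798, 0.2554, 0.0787]))
scene knob 85 [0.58038236 0.25625581 0.06316722] 0.0685032961846801 (((0.5798267126083374, 0.254997581243515), 0.01172635518014431), array([0.5793, 0.2554, 0.011 ]))
scene collar 116 [0.58455933 0.25971562 0.0379092 ] (((0.5803150534629822, 0.2549530267715454), 0.023768099024891853), array([0.5799, 0.2554, 0.0226]))
scene table [ 0.47516762 -0.08190946 -0.00076588]
```

```bash
cat >> h.py <<'E'
from scipy.spatial.transform import Rotation as Ro
def delta(tx,ty,tz):
    s=get_state(); R=Ro.from_rotvec(s["orientation"]); print("tool d",R.inv().apply(np.array([tx,ty,tz])-s["tool_pos"]).round(4),"zaxis",R.as_matrix()[:,2].round(4),"p",s["tool_pos"].round(4),"F",s["wrist_force"].round(2),"w",round(float(s["grip_width"]),3),"t",s["time_s"])
E
python3 -c "
from h import *; delta(.5787,.2536,.25)"
```

```text
tool d [ 0.6299 -0.6725  0.0545] zaxis [-3.0e-04  1.9e-03 -1.0e+00] p [ 0.2065 -0.5894  0.3031] F [-0.08 -1.09  0.27] w 0.999 t 0.1
```

Units first: shifts go in shares of 62.5 mm and turns go in shares of pi rad. So -0.042 m is -0.672, 0.0394 m is 0.6304.

>>> {"fn": "nudge_tcp", "kwargs": {"offsets": [{"tx":0.32, "ty":-0.336, "finger_gap":1}, {"tx":0.6304, "ty":-0.672, "finger_gap":1}, {"tx":0.6304, "ty":-0.672, "finger_gap":1}, {"tx":0.6304, "ty":-0.672, "finger_gap":1}, {"tx":0.6304, "ty":-0.672, "finger_gap":1}, {"tx":0.6304, "ty":-0.672, "finger_gap":1}, {"tx":0.6304, "ty":-0.672, "finger_gap":1}, {"tx":0.6304, "ty":-0.672, "finger_gap":1}, {"tx":0.6304, "ty":-0.672, "finger_gap":1}, {"tx":0.6304, "ty":-0.672, "finger_gap":1}]}}

```text
time_s: 1.35
tool_pos: [0.4287, -0.0877, 0.3039]
orientation: [3.097, 0.526, 0.0]
wrist_force: [0.1, -0.8, -0.2]
grip_width: 0.998
grip_force: 0.0
```

>>> {"fn": "nudge_tcp", "kwargs": {"offsets": [{"tx":0.6304, "ty":-0.672, "tz":0.16, "finger_gap":1}, {"tx":0.6304, "ty":-0.672, "tz":0.16, "finger_gap":1}, {"tx":0.6304, "ty":-0.672, "tz":0.16, "finger_gap":1}, {"tx":0.6304, "ty":-0.672, "tz":0.16, "finger_gap":1}, {"tx":0.6304, "ty":-0.672, "tz":0.16, "finger_gap":1}, {"tx":0.48, "ty":-0.48, "tz":0.08, "finger_gap":1}, {"finger_gap":1}, {"finger_gap":1}, {"finger_gap":1}]}}

```text
time_s: 2.48
tool_pos: [0.5627, 0.2109, 0.249]
orientation: [3.097, 0.524, -0.001]
wrist_force: [0.8, 0.3, 0.5]
grip_width: 1.003
grip_force: 0.0
```

```bash
python3 - <<'E'
from h import *
delta(.5787,.2536,.114)
c=read_camera("scene"); W=pts(c); s=get_state()
p=near(W,*s["tool_pos"][:2],.09,.09,.30)
R=Ro.from_rotvec(s["orientation"]); q=R.inv().apply(p-s["tool_pos"])
q=q[q[:,2]>.03]; print(len(q),np.sort(q[:,2])[-15:].round(4)); print(q[q[:,2]>.055].mean(0))
cv2.imwrite("pics/s1.png",c["pixels"][230:420,250:480].repeat(3,0).repeat(3,1))
E
```

```text
tool d [ 0.0293 -0.0351  0.1349] zaxis [-8.e-04 -4.e-04 -1.e+00] p [0.5627 0.2109 0.249 ] F [0.79 0.26 0.5 ] w 1.003 t 2.475
126 [0.054  0.0542 0.0551 0.0551 0.0555 0.0557 0.0558 0.0559 0.0567 0.057
 0.0573 0.0577 0.0588 0.0608 0.0619]
[0.00447064 0.01584555 0.05717201]
```

View pics/s1.png

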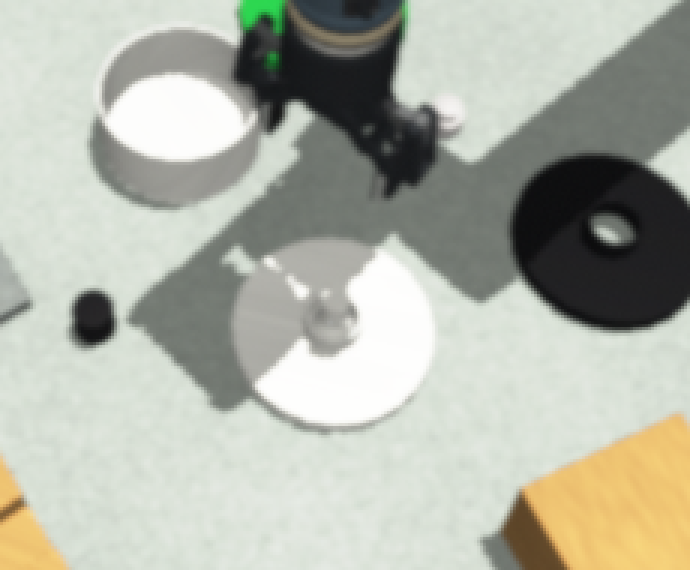

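Close-up: the open fingers are up and left of the knob (crop 335,320), and the lids are undisturbed. Open tips are about 60 mm ahead of the TCP, so 73 mm is the shut figure.

Converted, 0.04 m is 0.64, 0.03 m is 0.48.

>>> {"fn": "nudge_tcp", "kwargs": {"offsets": [{"tx":0.2352, "ty":-0.28, "finger_gap":1}, {"tx":0.2352, "ty":-0.28, "finger_gap":1}, {"tz":0.64, "finger_gap":1}, {"tz":0.48, "finger_gap":1}, {"tz":0.32, "finger_gap":1}, {"finger_gap":1}, {"finger_gap":1}, {"finger_gap":1}]}}

```text
time_s: 3.52
tool_pos: [0.5801, 0.2547, 0.1604]
orientation: [-3.097, -0.526, -0.004]
wrist_force: [-0.3, -0.5, -0.2]
grip_width: 1.002
grip_force: 0.0
```

```bash
python3 -c "
from h import *; delta(.5787,.2536,.114)"
```

```text
tool d [-0.0018  0.0006  0.0464] zaxis [ 2.5e-03  6.0e-04 -1.0e+00] p [0.5801 0.2547 0.1604] F [-0.25 -0.5  -0.16] w 1.002 t 3.525
```

Converted, 0.02 m is 0.32, 0.016 m is 0.256.

>>> {"fn": "nudge_tcp", "kwargs": {"offsets": [{"tx":-0.0288, "ty":0.0096, "tz":0.32, "finger_gap":1}, {"tz":0.256, "finger_gap":1}, {"tz":0.16, "finger_gap":1}, {"finger_gap":1}, {"finger_gap":1}, {"finger_gap":1}]}}

```text
time_s: 4.28
tool_pos: [0.5783, 0.2538, 0.1135]
orientation: [-3.097, -0.527, -0.002]
wrist_force: [-0.8, 0.8, -0.2]
grip_width: 1.0
grip_force: 0.0
```

```bash
python3 -c "
from h import *; delta(.5787,.2536,.114)"
```

```text
tool d [ 0.0003  0.0003 -0.0005] zaxis [ 1.2e-03  3.0e-04 -1.0e+00] p [0.5783 0.2538 0.1135] F [-0.76  0.84 -0.15] w 1.0 t 4.275
```

Converted, -0.001 m is -0.016.

>>> {"fn": "nudge_tcp", "kwargs": {"offsets": [{"tz":-0.016, "finger_gap":0.5}, {"finger_gap":0.35}, {"finger_gap":0.2}, {"finger_gap":0}, {"finger_gap":0}, {"finger_gap":0}, {"finger_gap":0}, {"finger_gap":0}]}}

```text
time_s: 5.28
tool_pos: [0.5779, 0.2539, 0.1143]
orientation: [-3.097, -0.526, -0.001]
wrist_force: [-2.3, 1.7, 5.8]
grip_width: 0.226
grip_force: 59.3
```

>>> {"fn": "nudge_tcp", "kwargs": {"offsets": [{"tz":-0.048, "finger_gap":0}, {"tz":-0.128, "finger_gap":0}, {"tz":-0.16, "finger_gap":0}, {"tz":-0.16, "finger_gap":0}, {"tz":-0.16, "finger_gap":0}, {"finger_gap":0}, {"finger_gap":0}]}}

```text
time_s: 6.15
tool_pos: [0.5777, 0.2536, 0.1549]
orientation: [3.097, 0.527, -0.0]
wrist_force: [-0.6, -0.3, -4.3]
grip_width: 0.228
grip_force: 58.8
```

```bash
python3 - <<'E'
from h import *
delta(.5787,.2536,.25)
c=read_camera("scene"); W=pts(c); s=get_state(); x,y=s["tool_pos"][:2]
p=near(W,x,y,.1,.045,.068); print(len(p),np.median(p,0),rim(p))
A=np.c_[p[:,:2]-[x,y],np.ones(len(p))]; print("plane",np.linalg.lstsq(A,p[:,2],rcond=None)[0])
cv2.imwrite("pics/s2.png",c["pixels"][230:420,250:480].repeat(3,0).repeat(3,1))
E
```

```text
tool d [ 0.0009  0.0003 -0.0951] zaxis [-2.e-04 -1.e-04 -1.e+00] p [0.5777 0.2536 0.1549] F [-0.63 -0.35 -4.3 ] w 0.228 t 6.15
2484 [0.60250334 0.27778273 0.05873982] (((0.5806511044502258, 0.25482842326164246), 0.07917331159114838), array([0.5804, 0.2545, 0.0784]))
plane [-0.01311012 -0.01457301  0.05901429]
```

View pics/s2.png

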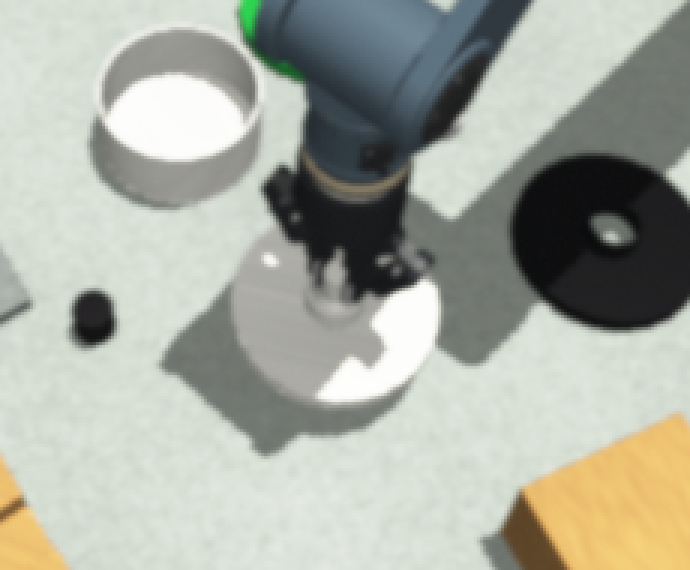

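The lids are lifted level as a set (crop 335,330), with the wrist reading about 0.43 kg. Raising, then carrying them across.

Converted, -0.025 m is -0.4, -0.02 m is -0.32.

>>> {"fn": "nudge_tcp", "kwargs": {"offsets": [{"tz":-0.16, "finger_gap":0}, {"tz":-0.32, "finger_gap":0}, {"tz":-0.4, "finger_gap":0}, {"tz":-0.32, "finger_gap":0}, {"tz":-0.24, "finger_gap":0}, {"tz":-0.08, "finger_gap":0}, {"finger_gap":0}, {"finger_gap":0}]}}

```text
time_s: 7.2
tool_pos: [0.5774, 0.2535, 0.2489]
orientation: [3.097, 0.526, -0.003]
wrist_force: [0.3, 0.3, -3.8]
grip_width: 0.227
grip_force: 58.9
```

```bash
python3 -c "
from h import *; delta(.492,-.3237,.25)"
```

```text
tool d [-0.2712  0.5166 -0.0006] zaxis [-2.e-03 -5.e-04 -1.e+00] p [0.5774 0.2535 0.2489] F [ 0.32  0.27 -3.82] w 0.227 t 7.2
```

Converted, 0.04 m is 0.64, 0.03 m is 0.48.

>>> {"fn": "nudge_tcp", "kwargs": {"offsets": [{"tx":-0.0848, "ty":0.16, "finger_gap":0}, {"tx":-0.168, "ty":0.32, "finger_gap":0}, {"tx":-0.2528, "ty":0.48, "finger_gap":0}, {"tx":-0.336, "ty":0.64, "finger_gap":0}, {"tx":-0.336, "ty":0.64, "finger_gap":0}, {"tx":-0.336, "ty":0.64, "finger_gap":0}, {"tx":-0.336, "ty":0.64, "finger_gap":0}, {"tx":-0.336, "ty":0.64, "finger_gap":0}, {"tx":-0.336, "ty":0.64, "finger_gap":0}, {"tx":-0.336, "ty":0.64, "finger_gap":0}]}}

```text
time_s: 8.45
tool_pos: [0.5203, -0.1289, 0.25]
orientation: [3.097, 0.525, -0.001]
wrist_force: [0.3, 0.0, -3.6]
grip_width: 0.228
grip_force: 59.0
```

>>> {"fn": "nudge_tcp", "kwargs": {"offsets": [{"tx":-0.336, "ty":0.64, "finger_gap":0}, {"tx":-0.336, "ty":0.64, "finger_gap":0}, {"tx":-0.2528, "ty":0.48, "finger_gap":0}, {"tx":-0.208, "ty":0.4, "finger_gap":0}, {"tx":-0.168, "ty":0.32, "finger_gap":0}, {"tx":-0.0848, "ty":0.16, "finger_gap":0}, {"finger_gap":0}, {"finger_gap":0}, {"finger_gap":0}]}}

```text
time_s: 9.57
tool_pos: [0.4946, -0.3095, 0.2498]
orientation: [-3.096, -0.529, 0.0]
wrist_force: [-0.1, -0.2, -4.2]
grip_width: 0.227
grip_force: 59.0
```

```bash
python3 -c "
from h import *; delta(.492,-.3237,.18)"
```

```text
tool d [-0.0072  0.0126  0.0698] zaxis [-4.e-04  7.e-04 -1.e+00] p [ 0.4946 -0.3095  0.2498] F [-0.13 -0.23 -4.19] w 0.227 t 9.575
```

Converted, 0.015 m is 0.24, 0.01 m is 0.16.

>>> {"fn": "nudge_tcp", "kwargs": {"offsets": [{"tx":-0.0576, "ty":0.1008, "tz":0.16, "finger_gap":0}, {"tx":-0.0576, "ty":0.1008, "tz":0.24, "finger_gap":0}, {"tz":0.16, "finger_gap":0}, {"tz":0.08, "finger_gap":0}, {"finger_gap":0}, {"finger_gap":0}, {"finger_gap":0}]}}

```text
time_s: 10.45
tool_pos: [0.4921, -0.325, 0.2104]
orientation: [3.096, 0.527, 0.001]
wrist_force: [0.0, -0.3, -5.0]
grip_width: 0.225
grip_force: 59.0
```

```bash
python3 - <<'E'
from h import *
delta(.492,-.3237,.18)
for n in("scene","top"):
    c=read_camera(n); W=pts(c); s=get_state(); x,y,z=s["tool_pos"]; zc=z-.1143+.019
    p=near(W,x,y,.085,zc-.008,zc+.008); print(n,len(p),np.median(p,0),rim(p) if len(p)>3 else 0)
    if n=="scene": T=W
    if len(p)>500:
        A=np.c_[p[:,:2]-[x,y],np.ones(len(p))]; print("plane",np.linalg.lstsq(A,p[:,2],rcond=None)[0], zc)
    p=near(W,x,y,.095,.05,.075); print("tin",len(p),circ(p))
    cv2.imwrite(f"pics/{n}3.png",cv2.resize(c["pixels"][100:260,180:380] if n=="scene" else c["pixels"][180:330,350:520],None,fx=4,fy=4)[:600,:800])
E
```

```text
tool d [ 0.0003 -0.0013  0.0304] zaxis [ 8.e-04 -7.e-04 -1.e+00] p [ 0.4921 -0.325   0.2104] F [ 0.05 -0.34 -5.  ] w 0.225 t 10.45
scene 1330 [ 0.50808209 -0.30640806  0.11406048] (((0.4955957233905792, -0.32371243834495544), 0.08102981746196747), array([ 0.4948, -0.3233,  0.079 ]))
plane [-0.00234232 -0.0112876   0.11423713] 0.11509789939949577
tin 254 [ 0.4937 -0.3229  0.0688]
top 1177 [ 0.51860519 -0.29218147  0.11534092] (((0.49201086163520813, -0.32697951793670654), 0.07970104366540909), array([ 0.4928, -0.3269,  0.0784]))
plane [ 0.00285247 -0.00031769  0.11531596] 0.11502466080693874
tin 2 [ 0.49   -0.258   0.0183]
```

View pics/scene3.png

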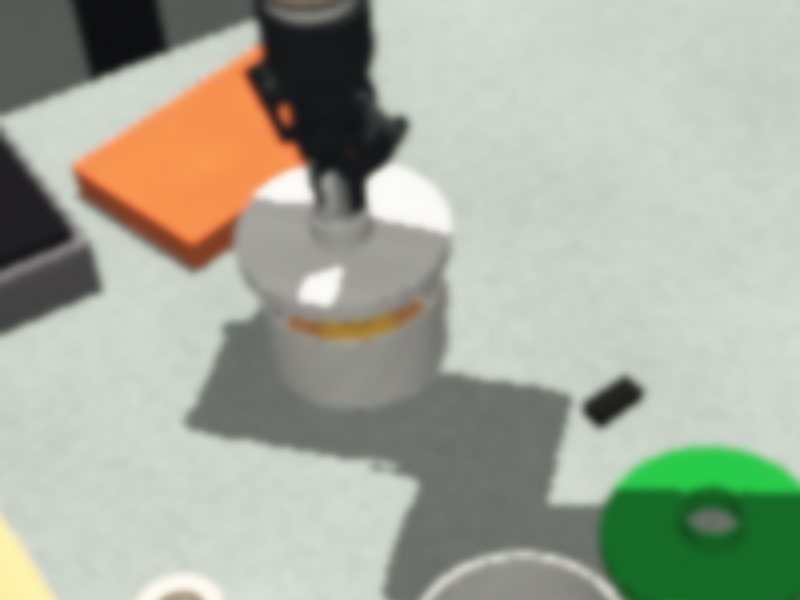

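The set hangs level over the seal tin (crop 345,240), about 1.5 mm off centre. Correcting that and lowering.

Converted, 0.008 m is 0.128, 0.002 m is 0.032.

>>> {"fn": "nudge_tcp", "kwargs": {"offsets": [{"ty":-0.024, "tz":0.08, "finger_gap":0}, {"tz":0.128, "finger_gap":0}, {"tz":0.096, "finger_gap":0}, {"tz":0.08, "finger_gap":0}, {"tz":0.064, "finger_gap":0}, {"tz":0.048, "finger_gap":0}, {"tz":0.032, "finger_gap":0}, {"tz":0.016, "finger_gap":0}, {"finger_gap":0}, {"finger_gap":0}]}}

```text
time_s: 11.8
tool_pos: [0.4914, -0.3235, 0.1761]
orientation: [3.097, 0.527, 0.0]
wrist_force: [-1.3, -0.3, -3.8]
grip_width: 0.231
grip_force: 59.0
```

```bash
python3 -c "
from h import *; delta(.492,-.3237,.1723)"
```

```text
tool d [0.0005 0.0003 0.0038] zaxis [ 3.e-04 -2.e-04 -1.e+00] p [ 0.4914 -0.3235  0.1761] F [-1.3  -0.28 -3.83] w 0.231 t 11.8
```

Converted, 0.0015 m is 0.024, 0.0012 m is 0.0192.

>>> {"fn": "nudge_tcp", "kwargs": {"offsets": [{"tz":0.024, "finger_gap":0}, {"tz":0.0192, "finger_gap":0}, {"tz":0.016, "finger_gap":0}, {"tz":0.008, "finger_gap":0}, {"finger_gap":0}, {"finger_gap":0}, {"finger_gap":0}]}}

```text
time_s: 12.68
tool_pos: [0.4913, -0.3235, 0.1723]
orientation: [3.097, 0.527, 0.0]
wrist_force: [-2.1, 1.8, 6.0]
grip_width: 0.23
grip_force: 60.0
```

```bash
python3 -c "
from h import *; delta(.492,-.3237,.1723)"
```

```text
tool d [ 0.0006  0.0004 -0.    ] zaxis [ 1.e-04 -2.e-04 -1.e+00] p [ 0.4913 -0.3235  0.1723] F [-2.09  1.78  6.02] w 0.23 t 12.675
```

Converted, -0.0005 m is -0.008.

>>> {"fn": "nudge_tcp", "kwargs": {"offsets": [{"tz":-0.008, "finger_gap":0.3}, {"finger_gap":0.4}, {"finger_gap":0.6}, {"finger_gap":1}, {"finger_gap":1}, {"finger_gap":1}, {"finger_gap":1}, {"finger_gap":1}]}}

```text
time_s: 13.68
tool_pos: [0.4913, -0.3235, 0.1722]
orientation: [3.097, 0.526, 0.0]
wrist_force: [-0.2, -0.2, -0.3]
grip_width: 1.003
grip_force: 0.0
```

>>> {"fn": "nudge_tcp", "kwargs": {"offsets": [{"tz":-0.16, "finger_gap":1}, {"tz":-0.32, "finger_gap":1}, {"tz":-0.4, "finger_gap":1}, {"tz":-0.4, "finger_gap":1}, {"tz":-0.32, "finger_gap":1}, {"finger_gap":1}, {"finger_gap":1}]}}

```text
time_s: 14.55
tool_pos: [0.491, -0.3231, 0.2719]
orientation: [-3.096, -0.526, 0.001]
wrist_force: [0.1, 0.9, -0.4]
grip_width: 1.002
grip_force: 0.0
```

```bash
python3 - <<'E'
from h import *
delta(.4913,-.3235,.15)
for n in("scene","top"):
    c=read_camera(n); W=pts(c); s=get_state(); x,y,z=s["tool_pos"]
    for nm,a,b,r in(("disc",.069,.085,.085),("collar",.09,.104,.03),("knob",.113,.13,.02),):
        p=near(W,.493,-.324,r,a,b); print(n,nm,len(p),np.median(p,0) if len(p) else 0,rim(p) if len(p)>3 else 0)
        if nm=="disc" and len(p)>200:
            A=np.c_[p[:,:2]-[.493,-.324],np.ones(len(p))]; print("plane",np.linalg.lstsq(A,p[:,2],rcond=None)[0])
    if n=="scene": cv2.imwrite(f"pics/{n}4.png",cv2.resize(c["pixels"][100:250,180:380],None,fx=4,fy=4))
E
```

```text
tool d [0.0002 0.0005 0.1219] zaxis [-6.e-04  6.e-04 -1.e+00] p [ 0.491  -0.3231  0.2719] F [ 0.06  0.86 -0.39] w 1.002 t 14.55
scene disc 1392 [ 0.50210909 -0.31017936  0.07607372] (((0.4941883981227875, -0.3236945569515228), 0.08167031407356262), array([ 0.4938, -0.3225,  0.0793]))
plane [-0.00161539 -0.004479    0.07608602]
scene collar 67 [ 0.49867881 -0.3145788   0.09524449] (((0.4927873909473419, -0.32112181186676025), 0.024378053843975067), array([ 0.4935, -0.3216,  0.0228]))
scene knob 49 [ 0.49342109 -0.31932385  0.12103193] (((0.4930720627307892, -0.32150042057037354), 0.013181233778595924), array([ 0.4931, -0.322 ,  0.012 ]))
top disc 1403 [ 0.51696238 -0.29594449  0.07724813] (((0.49122223258018494, -0.3257173001766205), 0.07962514460086823), array([ 0.4917, -0.3255,  0.0784]))
plane [ 0.00096776 -0.00257214  0.07726376]
top collar 34 [ 0.50694628 -0.31424517  0.09588265] (((0.5018705129623413, -0.31896743178367615), 0.019791146740317345), array([ 0.4965, -0.323 ,  0.0179]))
top knob 3 [ 0.5020762  -0.32369213  0.12202213] 0
```

View pics/scene4.png

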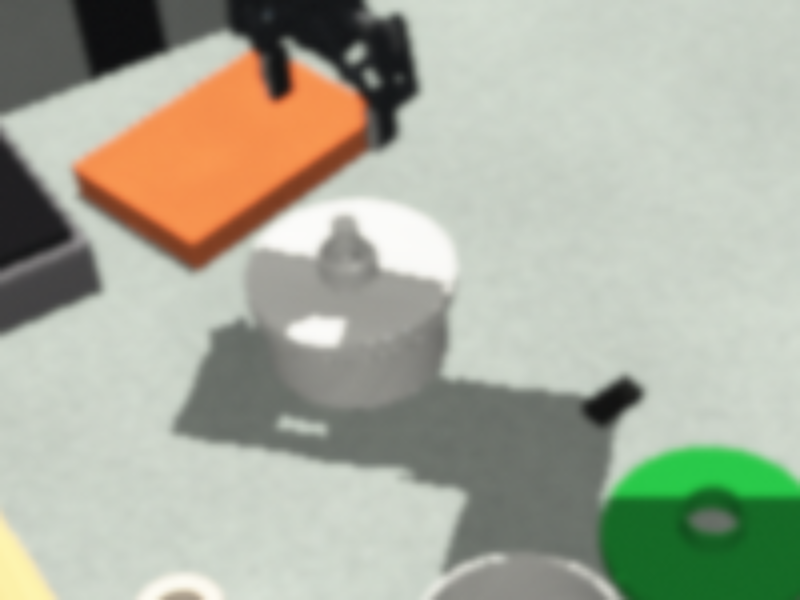

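The lids sit level on the tin (disc top 77 mm, as expected; slope under 0.005) and the fingers are free. Next, the collar (crop 348,265).

Converted, 0.03 m is 0.48, 0.005 m is 0.08.

>>> {"fn": "nudge_tcp", "kwargs": {"offsets": [{"tx":0.008, "ty":0.0128, "tz":0.32, "finger_gap":1}, {"tz":0.48, "finger_gap":1}, {"tz":0.48, "finger_gap":1}, {"tz":0.32, "finger_gap":1}, {"tz":0.16, "finger_gap":1}, {"tz":0.08, "finger_gap":1}, {"finger_gap":1}, {"finger_gap":1}, {"finger_gap":1}]}}

```text
time_s: 15.78
tool_pos: [0.4923, -0.3243, 0.1579]
orientation: [3.096, 0.526, 0.001]
wrist_force: [1.2, 1.3, -0.4]
grip_width: 0.999
grip_force: 0.0
```

```bash
python3 -c "
from h import *; delta(.492,-.3238,.1525)"
```

```text
tool d [-0.0001 -0.0006  0.0054] zaxis [ 1.e-03 -9.e-04 -1.e+00] p [ 0.4923 -0.3243  0.1579] F [ 1.16  1.26 -0.36] w 0.999 t 15.775
```

Converted, 0.004 m is 0.064, 0.001 m is 0.016.

>>> {"fn": "nudge_tcp", "kwargs": {"offsets": [{"tz":0.064, "finger_gap":1}, {"tz":0.016, "finger_gap":0.7}, {"finger_gap":0.6}, {"finger_gap":0.55}, {"finger_gap":0.5}, {"finger_gap":0.4}, {"finger_gap":0}, {"finger_gap":0}, {"finger_gap":0}]}}

```text
time_s: 16.9
tool_pos: [0.492, -0.324, 0.1527]
orientation: [-3.097, -0.527, 0.0]
wrist_force: [-1.5, 1.3, 6.4]
grip_width: 0.508
grip_force: 60.7
```

```bash
python3 -c "
from h import *; delta(.492,-.3238,.1525)"
```

```text
tool d [ 0.     -0.0002  0.0002] zaxis [-0.  0. -1.] p [ 0.492  -0.324   0.1527] F [-1.49  1.28  6.44] w 0.508 t 16.9
```

Converted, -0.01 m is -0.16, -0.008 m is -0.128.

>>> {"fn": "nudge_tcp", "kwargs": {"offsets": [{"tz":-0.032, "finger_gap":0}, {"tz":-0.064, "finger_gap":0}, {"tz":-0.096, "finger_gap":0}, {"tz":-0.128, "finger_gap":0}, {"tz":-0.16, "finger_gap":0}, {"tz":-0.16, "finger_gap":0}, {"tz":-0.16, "finger_gap":0}, {"tz":-0.16, "finger_gap":0}, {"tz":-0.16, "finger_gap":0}, {"tz":-0.16, "finger_gap":0}]}}

```text
time_s: 18.15
tool_pos: [0.4921, -0.3241, 0.2329]
orientation: [3.097, 0.527, 0.0]
wrist_force: [0.5, -0.4, -1.5]
grip_width: 0.502
grip_force: 61.1
```

>>> {"fn": "nudge_tcp", "kwargs": {"offsets": [{"tz":-0.16, "finger_gap":0}, {"tz":-0.096, "finger_gap":0}, {"tz":-0.064, "finger_gap":0}, {"finger_gap":0}, {"finger_gap":0}, {"finger_gap":0}, {"finger_gap":0}, {"finger_gap":0}]}}

```text
time_s: 19.15
tool_pos: [0.4921, -0.324, 0.2521]
orientation: [-3.097, -0.527, 0.0]
wrist_force: [-0.1, 0.3, -1.8]
grip_width: 0.507
grip_force: 61.2
```

```bash
python3 - <<'E'
from h import *
delta(.492,-.3238,.2525)
c=read_camera("scene"); W=pts(c)
for nm,a,b,r in(("disc",.167,.187,.085),("inner",.066,.085,.075),):
    p=near(W,.493,-.324,r,a,b); print(nm,len(p),np.median(p,0),rim(p))
    A=np.c_[p[:,:2]-[.493,-.324],np.ones(len(p))]; print("plane",np.linalg.lstsq(A,p[:,2],rcond=None)[0])
cv2.imwrite("pics/scene5.png",cv2.resize(c["pixels"][100:250,180:380],None,fx=4,fy=4))
E
```

```text
tool d [ 0.     -0.0002 -0.0004] zaxis [-2.e-04  2.e-04 -1.e+00] p [ 0.4921 -0.324   0.2521] F [-0.1   0.25 -1.83] w 0.507 t 19.15
disc 1343 [ 0.51031491 -0.30223542  0.17535831] (((0.495266318321228, -0.32236120104789734), 0.08105067163705826), array([ 0.4941, -0.3221,  0.079 ]))
plane [-0.00461896 -0.01467426  0.17559629]
inner 934 [ 0.50695832 -0.30353651  0.07295074] (((0.4939172565937042, -0.3196377158164978), 0.07077159732580185), array([ 0.4946, -0.32  ,  0.0689]))
plane [-0.00676111 -0.01743041  0.07348712]
```

View pics/scene5.png

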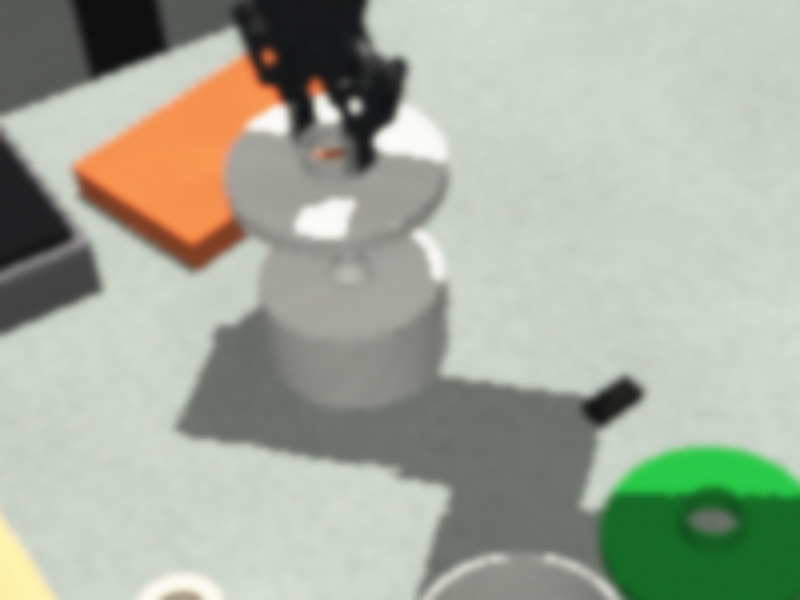

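The picture shows the outer lid held level about 10 cm up (crop 335,175). The inner lid is still seated on the tin, with its knob at (350,270).

```bash
python3 -c "
from station import *; print(job_done())"
```

```text
the job is handed in; nothing more can be done
None
```

I set both lids on the seal tin together and let go, then lifted the outer lid alone; it is held still and level about 10 cm above, with the inner lid still seated, and the job is handed in at about 19 s (no verdict was shown).

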